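# Refit a desk air cleaner's filter and switch it back on

## Task

Swing the air cleaner's switch handle off the bay to its off position, lower the filter block (do not drop it) squarely into the bay, then lower the cover plate on top of it in the same bay. With both seated flat, swing the handle back over them to its on position and let everything go. Leave the mug, the flask, the pen pot and the potted plant where they stand.

Things in the scene. Friction and masses are not known exactly. Their poses are not given: they have to be found in the camera images.
- cleaner: Desk air cleaner, fixed: white base 250 (x) x 150 (y) x 35 mm high, origin at the centre of its underside, z up. On it four grey corner angles bound the bay; on its own +x side a white round post, 32 mm across, carries the switch handle. Post and handle hub stand in the way of a gripper's body that spans the bay along the cleaner's x: span it along y.
- bay (a point): Centre of the bay's floor, 35 mm above the desk, 50 mm from the cleaner's centre towards its -x; axes as the cleaner's. The bay is 70 x 70 mm, bounded only at its corners by the angles: outer corner 41 mm from the centre in x and y, legs 18 mm long, upright for 46 mm, then flared outwards as a lead-in up to 57 mm above the floor. The middle 46 mm of each side is open for fingers.
- pivot (a point): Point on the handle's vertical axis at mid-height of its bar (109 mm above the desk), on the post 100 mm from the bay's centre along the cleaner's +x.
- switch (a joint): Handle angle, rad, growing clockwise seen from above. 0 = on: the bar points along the cleaner's -x, across the bay. 1.571 = off: along the cleaner's +y, clear of the bay. Both are end stops. An over-centre spring holds it there and snaps it to the nearer one (they part at 0.785): push the grip post with up to about 5 N until well past the middle, it then goes home by itself. It starts on.
- grip_post (a point): Top centre of the handle's upright black round grip post, 18 mm across, 140 mm from the axis, top 158 mm above the desk; it stands on an aluminium bar 16 mm wide and 12 mm thick (underside 103 mm, top 115 mm above the desk). The bar's underside passes 8 mm above a fully seated cover; a part that is not seated is in its way.
- filter: Filter block, loose: grey square block 66 x 66 x 40 mm with pale pleats on top, about 150 g, origin at the centre of its underside, x and y along its sides. It belongs at the bottom of the bay, any quarter turn.
- cover: Cover plate, loose: white square plate 66 x 66 x 20 mm with dark slots in rings on top, about 80 g, origin at the centre of its underside, x and y along its sides. It belongs on top of the filter in the bay, any quarter turn.
- mug: White mug, bystander: 80 mm across, 95 mm tall, handle at its own +y reaching out about 35 mm more; origin at the centre of its underside.
- flask: Steel drinking flask, bystander: 66 mm across, 200 mm tall; origin at the centre of its underside.
- plant: Potted plant, bystander: cork-coloured pot 90 mm across, leaves to about 90 mm from its axis and 170 mm up; origin at the centre of its underside.
- penpot: Pen pot, bystander: round steel pot 76 mm across and 100 mm tall with pens standing out to 160 mm; origin at the centre of its underside.

How it is judged:
By the outcome, as a careful person would: the job done as asked, in the order asked, and still so for the second after the job is handed in, with the robot touching nothing.
It also fails if it takes over 72 s, if anything falls off the work surface, if the arm or the gripper's body presses on something with over 40 N, if the wrist force passes 120 N, or if a joint passes its speed limit or range.

## Robot

A 6-joint arm with a two-finger parallel gripper is mounted at the origin on the work surface. World frame = base frame: x ahead of the robot, y to its left, z up, the work surface at z = 0. Lengths are in m, angles in rad, forces in N, time in s.
With the tool pointing down it reaches from about 0.375 to 0.975 m from the base axis. Payload 3.8 kg.
Tool frame: the origin (TCP) lies at the very end of the fingers, on their centre line; the grasp point (between the pads) lies bot.hold_point_z behind it (bot.hold_point_z is the distance from the TCP to the grasp point, in m); z points along the fingers, y is the line along which they close (so a half turn about z gives the same grasp; the last joint's range is limited). The gripper opens to 85 mm and grips with 20 to 120 N. Pads are 22 mm wide; open, the fingers measure 114 mm over their backs; the gripper's body (76 mm by 85 mm) begins 54 mm behind the grasp point. The pads swing forward as they close: fully open they stand 13 mm farther back than shut.
Start: joints at [1.097, 0.264, 1.604, -0, 1.274, -0.037], TCP at [0.286, 0.612, 0.231] pointing down, gripper open.
Joint ranges: [-2.63, 2.63], [-0.94, 2.18], [0.31, 2.57], [-1.31, 4.45], [0, 2.66], [-2.55, 2.55]. Speed limits (rad/s): [2.57, 2.57, 3.14, 3.14, 3.14, 3.14].

## Interface

Orientations are given as a rotation vector (axis times angle).
In Python, from workcell import bot, vision, workorder, probe_bus gives the robot as it stands (bot), with the cameras (vision), the job (workorder) and the readings (probe_bus).
- The arm moves only by the tool nudge_tcp, called after "Emit:" as name(argument=value, ...), one argument or row to a line, values as JSON. Schema: {"type":"object","properties":{"offsets":{"type":"object","properties":{"ticks":{"type":"array","items":{"type":"array","items":{"type":"number"},"minItems":4,"maxItems":4},"minItems":1,"maxItems":5}},"additionalProperties":false,"required":["ticks"]},"aperture":{"type":"number"},"squeeze":{"type":"number"},"only":{"type":"string"},"quiet":{"type":"boolean"},"lines":{"type":"string"}},"required":["offsets"],"additionalProperties":false}. offsets is an object whose key "ticks" holds a list of rows, 1 to 5 of them, each of 4 numbers: dx, dy, dz in m, then a turn about the tool's z in rad; each row shifts and turns the commanded pose from where the row before left it, along the tool's axes as they then stand; what a row does not reach is not made up. A row lasts 1/8 s, in which the tool goes at most 0.0625 m and 0.188 rad, less where a joint would pass 70% of its speed; a pose out of reach is approached as far as the arm can. aperture is the opening from 0.0 (shut) to 1.0 (fully open), set as the call begins (left out keeps the last). The fingers move at their own pace and stop on an object; squeeze is the grip in N (left out, the last holds). Time passes only in rows, so rows that do not move let the fingers close. The tool returns the time, the measured TCP pose, the force, the opening and the grip force at its end. only (a regular expression) keeps the lines of the reply that match it, lines (a string "A,B") keeps lines A to B, and quiet returns only ok. Input that does not fit is refused with a message, and nothing moves.
- probe_bus.read_state(): the state, without advancing time (a new reading comes with each control period).
- vision.read_camera(name): name is "scene" or "top" or "wrist"; returns the picture (400x640x3 uint8, red, green, blue); there is no depth.
- vision.camera_info(name): a dict with "intrinsics" (3x3 intrinsics, pixels), "extrinsics" (4x4, takes a point from camera to world coordinates). Camera axes: x right, y down, z forward; pixel columns grow to the right and rows downward; lengths in m; the calibration is good to about 2 mm. A picture is of the moment at which its call begins: read the wrist's pose just before it. camera_info takes no time and is no camera call; for the wrist camera it gives the pose at the moment of the call.
- workorder.finish_job(): hands the job in; it is judged then, once.
The state is a dict: "time": time; "q": joint angles; "joint_vel": joint speeds; "joint_torque": joint torques, N m; "tool_pos": TCP position; "tcp_rot": TCP orientation; "wrist_force": force on the tool from outside, world axes, zero at the start; "torque": the same for the moment, N m; "width": opening from 0.0 (shut) to 1.0 (fully open); "grip_force": force on a finger pad.
Only numpy, scipy, OpenCV 4.12 (cv2) and the standard library are available. Lean on these libraries where they do the work, as an engineer would, in place of code of your own. Each camera call takes 0.05 s, during which the arm holds its last target. There are 200 camera calls.

## Working session

There is one attempt and no reset: what is moved stays moved. The work goes in short steps, Python scripts to look and compute and a tool call to move; the robot and the scene stay as the last step left them, time stands still between calls to the robot, and variables do not carry over. Pictures are saved under pics/ and viewed, at most 10 in all, crops included, and the job is handed in when it is done.

```bash
ls; mkdir -p pics; python3 - <<'E'
from workcell import bot, vision, workorder, probe_bus
import cv2
for n in("top","scene"):
    im=vision.read_camera(n); cv2.imwrite(f"pics/{n}0.png",im[:,:,::-1])
    c=vision.camera_info(n); print(n,c["intrinsics"],c["extrinsics"])
print(probe_bus.read_state(),bot.hold_point_z)
E
```

```text
pics
workcell.py
top [[388.81904137   0.         317.7099638 ]
 [  0.         388.81904137 196.98526811]
 [  0.           0.           1.        ]] [[-0.01644591 -0.98959649  0.14292769  0.42730936]
 [-0.99984125  0.01529635 -0.00913812 -0.0257141 ]
 [ 0.00685678 -0.14305528 -0.98969095  1.00355293]
 [ 0.          0.          0.          1.        ]]
scene [[501.68485301   0.         317.72528804]
 [  0.         501.68485301 200.83297417]
 [  0.           0.           1.        ]] [[-0.21277976  0.74062525 -0.63733743  1.37653979]
 [ 0.97706427  0.15568492 -0.14528461  0.1768999 ]
 [-0.00837763 -0.65363326 -0.75676507  1.10438961]
 [ 0.          0.          0.          1.        ]]
{'time': 0.1, 'q': array([ 1.09708313e+00,  2.64718720e-01,  1.60525860e+00, -1.40822825e-06,
        1.27371879e+00, -3.69562698e-02]), 'joint_vel': array([-0.00145433, -0.00100458, -0.00208787, -0.00061093, -0.00099829,
       -0.00110913]), 'joint_torque': array([ 9.25367676e-04, -5.16705930e+01, -3.68594348e+01, -1.28866468e-04,
        6.44809639e-03,  1.96342057e-06]), 'tool_pos': array([0.28525443, 0.61101648, 0.23004754]), 'tcp_rot': array([-0.68050046, -3.0664611 ,  0.00319698]), 'wrist_force': array([-0.1089973 , -0.29177206, -0.23992761]), 'torque': array([0.05710102, 0.00842154, 0.02765282]), 'grip_force': 0.0, 'width': 0.9995004415628059} 0.0187
```

View pics/top0.png

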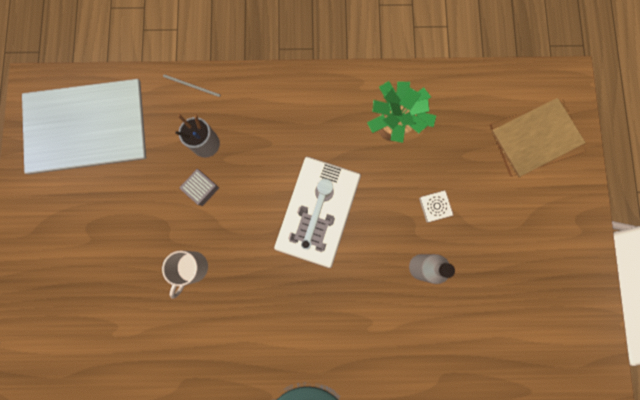

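View pics/scene0.png

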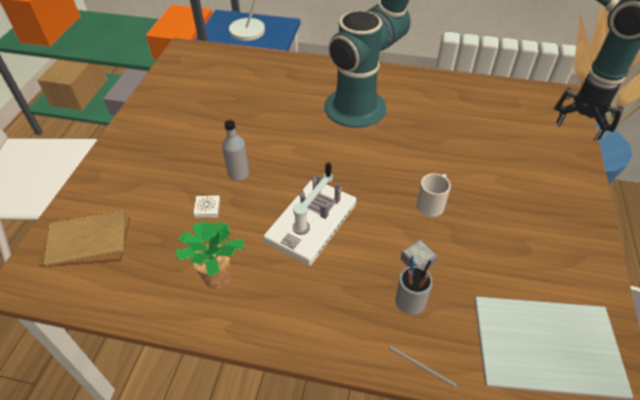

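The top view shows the cleaner at about (317,212) with the handle pointing down-left to the grip post at (306,244). The filter is at (199,187), the cover at (436,206), the pen pot at (198,137), the mug at (185,267), the flask at (432,268) and the plant at (402,110). The scene view agrees, and the filter is right next to the pen pot.

```bash
cat > h.py <<'E'
from workcell import bot, vision, workorder, probe_bus
import cv2, numpy as np
from scipy.spatial.transform import Rotation as R
def ray(name,uv,z,info=None):
    c=info or vision.camera_info(name); K,T=c["intrinsics"],c["extrinsics"]
    uv=np.atleast_2d(uv).astype(float); d=np.c_[uv,np.ones(len(uv))]@np.linalg.inv(K).T@T[:3,:3].T
    return T[:3,3]+d*((z-T[2,3])/d[:,2])[:,None]
def proj(name,p,info=None):
    c=info or vision.camera_info(name); K,T=c["intrinsics"],c["extrinsics"]
    q=(np.atleast_2d(p)-T[:3,3])@T[:3,:3]@K.T; return q[:,:2]/q[:,2:]
def rect(m,name,z,info=None):
    """largest blob of a mask -> min-area rectangle on plane z: centre, size, long-side angle"""
    cs,_=cv2.findContours(m.astype(np.uint8),cv2.RETR_EXTERNAL,cv2.CHAIN_APPROX_NONE)
    k=max(cs,key=cv2.contourArea); k=cv2.convexHull(k)[:,0]
    p=ray(name,k,z,info)[:,:2]
    (cx,cy),(w,h),a=cv2.minAreaRect((p*1000).astype(np.float32))
    return np.array([cx,cy])/1000,(w,h),a
def tool(p,yaw_y=None):
    """print TCP-frame offset to world point p and turn to bring tool y to world angle yaw_y (mod pi)"""
    s=probe_bus.read_state(); M=R.from_rotvec(s["tcp_rot"]).as_matrix()
    d=M.T@(np.array(p)-s["tool_pos"]); y=np.arctan2(M[1,1],M[0,1])
    print("t",round(s["time"],2),"pos",s["tool_pos"].round(4),"tooly",round(y,4),"off",d.round(4),
      "z",M[:,2].round(3),"q6",s["q"][5].round(3))
    if yaw_y is not None: print("turn",round(-((yaw_y-y+np.pi/2)%np.pi-np.pi/2),4))
E
python3 - <<'E'
from h import *
im=cv2.imread("pics/top0.png"); hsv=cv2.cvtColor(im,cv2.COLOR_BGR2HSV)
S,V=hsv[...,1].astype(int),hsv[...,2].astype(int)
def win(m,x0,y0,x1,y1):
    o=np.zeros_like(m); o[y0:y1,x0:x1]=m[y0:y1,x0:x1]; return o
low=S<70
print("cleaner",rect(win((S<60)&(V>170),260,140,375,280),"top",.035))
print("cover",rect(win((S<60)&(V>150),410,180,465,230),"top",.02))
f=win(low,170,163,225,215)
print("filter",rect(f,"top",.04)); print(V[187,170:228],S[187,170:228])
g=win(V<60,290,230,320,255); ys,xs=np.nonzero(g); print("grip",ray("top",[xs.mean(),ys.mean()],.158),len(xs))
b=cv2.resize(im[150:230,165:235],None,fx=6,fy=6,interpolation=cv2.INTER_CUBIC); c=cv2.resize(im[145:275,265:370],None,fx=4,fy=4,interpolation=cv2.INTER_CUBIC)
H=max(len(b),len(c)); o=np.zeros((H,b.shape[1]+c.shape[1],3),np.uint8); o[:len(b),:b.shape[1]]=b;o[:len(c),b.shape[1]:]=c
cv2.imwrite("pics/c1.png",o); print(o.shape)
for n,uv in dict(mug=(180,262),penpot=(193,130),flask=(446,270)).items(): print(n,ray("top",uv,{"mug":.095,"penpot":.1,"flask":.2}[n]))
print(ray("top",[402,138],.05))
E
```

```text
cleaner (array([ 0.53266986, -0.03319144]), (147.85284423828125, 248.0436553955078), 70.73429107666016)
cover (array([ 0.54178375, -0.33561765]), (66.54669952392578, 69.69490814208984), 13.855525016784668)
filter (array([0.59547601, 0.26381287]), (74.27916717529297, 65.9061508178711), 48.15415573120117)
[151 152 152 153 151 150 152 154 150 146 148 150 158 178 185 173 163 171
 186 180 167 165 183 190 179 164 165 183 191 178 161 167 183 188 175 157
 168 188 192 174 157 153 142 123  95  76  67  72  95 129 149 150 152 151
 150 152 150 152] [149 148 148 148 155 150 149 149 144 107  55  34  27  27  28  29  33  30
  26  30  31  29  29  27  28  34  34  26  28  27  29  31  28  26  28  32
  30  26  28  31  31  32  32  37  43  44  49  60 107 144 151 150 146 150
 148 151 150 149]
grip [[ 0.44696274 -0.00503883  0.158     ]] 20
(520, 840, 3)
mug [[0.41235927 0.28505811 0.095     ]]
penpot [[0.72501311 0.26286025 0.1       ]]
flask [[ 0.38902019 -0.29203116  0.2       ]]
[[ 0.71291856 -0.25086544  0.05      ]]
```

View pics/c1.png

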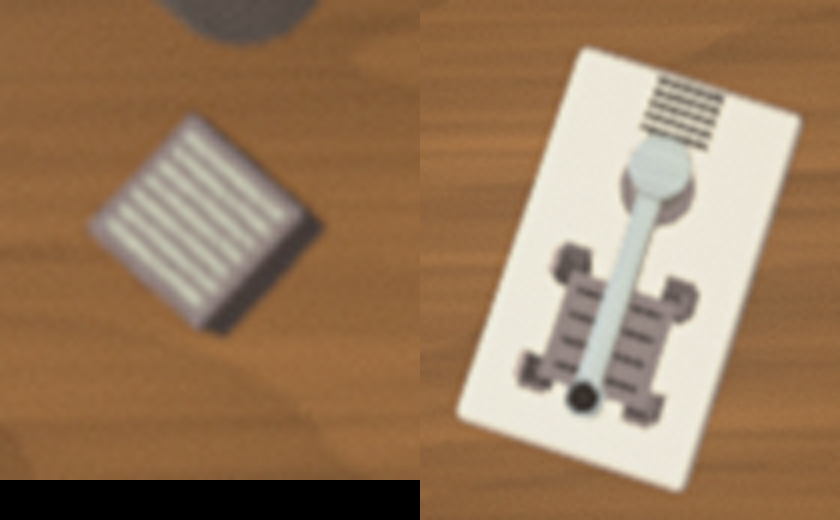

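The crop shows the filter's top face with corners at about (197,169), (180,187), (199,205) and (216,185). The handle lies across the bay with the grip post at about (305,244).

```bash
python3 - <<'E'
from h import *
im=cv2.imread("pics/top0.png"); hsv=cv2.cvtColor(im,cv2.COLOR_BGR2HSV)
S,V=hsv[...,1].astype(int),hsv[...,2].astype(int)
m=(S<75)&(V>118); o=np.zeros_like(m); o[163:215,170:225]=m[163:215,170:225]
print("filter",rect(o,"top",.04))
c=np.array([.5327,-.0332]);a=np.radians(-19.27);ex=np.array([np.cos(a),np.sin(a)])
piv=c+.05*ex; print("piv",piv,"grip",piv-.14*ex,"bay",c-.05*ex)
tool([*(piv-.14*ex),.23],np.radians(70.73))
E
```

```text
filter (array([0.59831622, 0.2680397 ]), (64.33406066894531, 64.88835906982422), 48.021453857421875)
piv [ 0.57989869 -0.04970101] grip [ 0.44774235 -0.00349818] bay [ 0.48550131 -0.01669899]
t 0.1 pos [0.2853 0.611  0.23  ] tooly 1.134 off [-0.4072 -0.4881  0.001 ] z [-0.001 -0.002 -1.   ] q6 -0.037
turn -0.1004
```

Emit:
nudge_tcp(
  offsets={"ticks": [[-0.037,-0.0444,0,0],[-0.037,-0.0444,0,0],[-0.037,-0.0444,0,0],[-0.037,-0.0444,0,0],[-0.037,-0.0444,0,0]]},
  aperture=0.4,
)

```text
time: 0.72
tool_pos: [0.3592, 0.3302, 0.2308]
tcp_rot: [-0.68, -3.067, 0.001]
wrist_force: [0.5, 0.0, -0.1]
width: 0.399
grip_force: 0.0
```

Emit:
nudge_tcp(
  offsets={"ticks": [[-0.037,-0.0444,0,0],[-0.037,-0.0444,0,0],[-0.037,-0.0444,0,0],[-0.037,-0.0444,0,0],[-0.037,-0.0444,0,-0.1]]},
)

```text
time: 1.35
tool_pos: [0.4329, 0.051, 0.2311]
tcp_rot: [0.522, 3.098, 0.0]
wrist_force: [1.6, 0.7, 0.7]
width: 0.396
grip_force: 0.0
```

Emit:
nudge_tcp(
  offsets={"ticks": [[-0.037,-0.0444,0,0],[0,0,0,0],[0,0,0,0]]},
)

```text
time: 1.72
tool_pos: [0.4527, -0.0013, 0.2308]
tcp_rot: [-0.528, -3.095, -0.001]
wrist_force: [0.5, 0.7, 0.4]
width: 0.4
grip_force: 0.0
```

```bash
python3 - <<'E'
from h import *
tool([.4477,-.0035,.123],np.radians(70.73))
im=vision.read_camera("wrist"); cv2.imwrite("pics/w1.png",im[:,:,::-1])
E
```

```text
t 1.73 pos [ 0.4527 -0.0013  0.2308] tooly 1.2327 off [ 0.0038 -0.0038  0.1078] z [-0.001  0.001 -1.   ] q6 -1.291
turn -0.0018
```

View pics/w1.png

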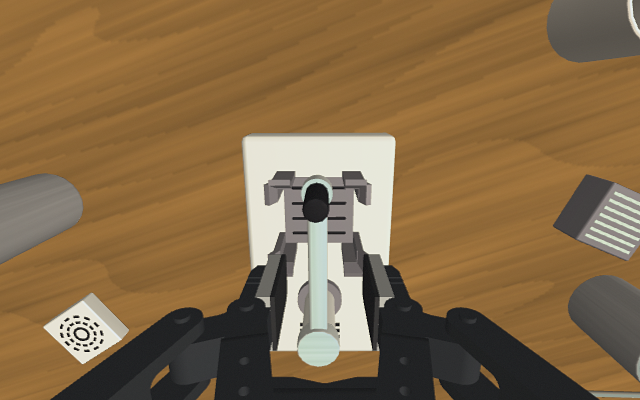

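The wrist view shows the grip post top at about (316,208). The handle bar and base look centred between the fingers.

```bash
python3 - <<'E'
from h import *
print(ray("wrist",[316,208],.158),ray("wrist",[319,348],.125))
im=cv2.imread("pics/w1.png"); hsv=cv2.cvtColor(im,cv2.COLOR_BGR2HSV)
m=(hsv[...,1]<40)&(hsv[...,2]>175); L=[];Rr=[]
for r in range(145,172,5):
    x=np.nonzero(m[r,230:410])[0]+230; L.append([x.min(),r]);Rr.append([x.max(),r])
l=ray("wrist",L,.035)[:,:2];r=ray("wrist",Rr,.035)[:,:2]
print((l[[0,-1]]+r[[0,-1]])/2, np.linalg.norm(l[0]-r[0]), np.degrees(np.arctan2(*(l[-1]-l[0])[::-1])),np.degrees(np.arctan2(*(r[0]-l[0])[::-1])))
# expected base -x edge midpoint
a=np.radians(-19.27);print(np.array([.5327,-.0332])-.125*np.array([np.cos(a),np.sin(a)]))
y=np.nonzero(m[100:172,320])[0]+100; print(ray("wrist",[[320,y.min()]],.035))
E
```

```text
[[ 0.4438086  -0.00261558  0.158     ]] [[ 0.57208814 -0.04657893  0.125     ]]
[[ 0.42129812  0.00526142]
 [ 0.44442273 -0.00244319]] 0.14485018697298993 -18.638314597449487 70.69102370472277
[0.41470327 0.00805252]
[[0.41373143 0.00944411 0.035     ]]
```

Emit:
nudge_tcp(
  offsets={"ticks": [[0.003,-0.004,0.03,0],[0,0,0.039,0],[0,0,0.039,0],[0,0,0,0]]},
)

```text
time: 2.28
tool_pos: [0.4454, -0.0023, 0.1201]
tcp_rot: [-0.521, -3.09, 0.001]
wrist_force: [0.1, 0.7, 0.1]
width: 0.404
grip_force: 0.0
```

```bash
python3 - <<'E'
from h import *
tool([.446,-.003,.123],np.radians(70.73)); print(probe_bus.read_state()["wrist_force"])
p=np.array([.5799,-.0497]);t=.188;print("chord",.14*np.sin(t),.14*(1-np.cos(t)))
E
```

```text
t 2.27 pos [ 0.4454 -0.0023  0.1201] tooly 1.2369 off [-0.0008 -0.0004 -0.0029] z [-0.008  0.001 -1.   ] q6 -1.298
turn 0.0024
[0.13185923 0.69569447 0.08209112]
chord 0.0261652314137117 0.0024668015893365737
```

Emit:
nudge_tcp(
  offsets={"ticks": [[-0.0007,0.014,0,0.1],[-0.0007,0.014,0,0.1],[-0.0007,0.014,0,0.1],[-0.0007,0.014,0,0.1],[-0.0007,0.014,0,0.1]]},
)

```text
time: 2.9
tool_pos: [0.4873, 0.0542, 0.1244]
tcp_rot: [1.278, 2.87, -0.003]
wrist_force: [-1.1, -4.4, -2.4]
width: 0.399
grip_force: 1.7
```

Emit:
nudge_tcp(
  offsets={"ticks": [[-0.0007,0.014,0,0.1],[-0.0007,0.014,0,0.1],[-0.0007,0.014,0,0.1],[-0.0007,0.014,0,0.1],[-0.0007,0.014,0,0.1]]},
)

```text
time: 3.52
tool_pos: [0.5504, 0.0876, 0.1257]
tcp_rot: [1.947, 2.463, 0.003]
wrist_force: [-0.3, -1.0, 0.2]
width: 0.402
grip_force: 0.0
```

Emit:
nudge_tcp(
  offsets={"ticks": [[-0.0007,0.014,0,0.1],[-0.0007,0.014,0,0.1],[-0.0007,0.014,0,0.1],[0,0,0,0],[0,0,0,0]]},
)

```text
time: 4.15
tool_pos: [0.5932, 0.0908, 0.1262]
tcp_rot: [2.289, 2.147, 0.008]
wrist_force: [3.5, 0.8, 3.2]
width: 0.399
grip_force: 2.1
```

```bash
python3 - <<'E'
from h import *
tool([.626,.0825,.12],np.radians(-19.27)); print(probe_bus.read_state()["wrist_force"])
im=vision.read_camera("wrist"); cv2.imwrite("pics/w2.png",im[:,:,::-1])
E
```

```text
t 4.15 pos [0.5932 0.0908 0.1262] tooly -0.0642 off [-0.0062  0.0332  0.0064] z [ 0.006  0.001 -1.   ] q6 0.174
turn 0.2721
[3.53023615 0.78063171 3.15796697]
```

View pics/w2.png

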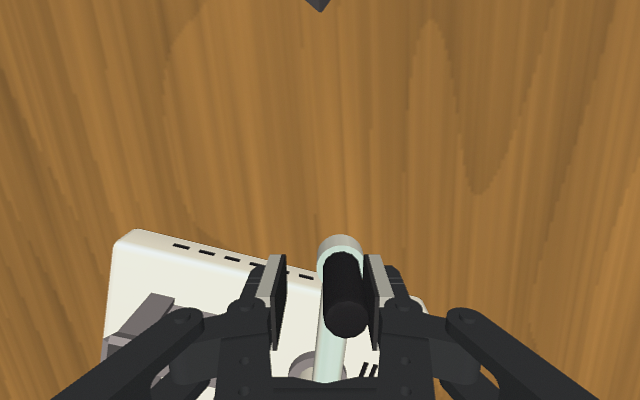

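The grip post has snapped over and rests against the leading finger at about (370,290), so I'll follow it home and lift.

Emit:
nudge_tcp(
  offsets={"ticks": [[-0.001,0.014,0,0.1],[-0.002,0.014,0,0.1],[-0.002,0.004,0,0.07],[0,0,0,0]]},
)

```text
time: 4.7
tool_pos: [0.62, 0.0804, 0.1229]
tcp_rot: [-2.559, -1.819, 0.003]
wrist_force: [0.0, -0.1, 0.6]
width: 0.402
grip_force: 0.0
```

Emit:
nudge_tcp(
  offsets={"ticks": [[0,0,-0.05,0],[0,0,-0.05,0],[0,0,-0.03,0],[0,0,0,0]]},
  aperture=1.0,
)

```text
time: 5.2
tool_pos: [0.6223, 0.0808, 0.257]
tcp_rot: [2.558, 1.82, 0.007]
wrist_force: [0.4, -0.0, 0.1]
width: 0.998
grip_force: 0.0
```

```bash
python3 - <<'E'
from h import *
im=vision.read_camera("wrist"); cv2.imwrite("pics/w3.png",im[:,:,::-1])
tool([.5983,.2680,.23],np.radians(48.0)); 
E
```

```text
t 5.25 pos [0.6211 0.0806 0.2544] tooly -0.3345 off [ 0.1695 -0.0831  0.0244] z [ 0.001  0.    -1.   ] q6 0.424
turn -1.1723
```

Emit:
nudge_tcp(
  offsets={"ticks": [[0.0425,-0.021,0,0],[0.0425,-0.021,0,0],[0.0425,-0.021,0,0],[0.0425,-0.021,0,0],[0,0,0,-0.18]]},
)

```text
time: 5.88
tool_pos: [0.5953, 0.2714, 0.2499]
tcp_rot: [-2.376, -2.051, 0.008]
wrist_force: [-0.0, -0.4, -0.0]
width: 1.004
grip_force: 0.0
```

Emit:
nudge_tcp(
  offsets={"ticks": [[0,0,0,-0.18],[0,0,0,-0.18],[0,0,0,-0.18],[0,0,0,-0.18],[0,0,0,-0.18]]},
)

```text
time: 6.5
tool_pos: [0.5962, 0.2679, 0.25]
tcp_rot: [-1.25, -2.878, 0.006]
wrist_force: [-0.1, 0.3, 0.6]
width: 1.002
grip_force: 0.0
```

Emit:
nudge_tcp(
  offsets={"ticks": [[0,0,0,-0.092],[0,0,0,0],[0,0,0,0]]},
)

```text
time: 6.88
tool_pos: [0.5972, 0.2682, 0.2516]
tcp_rot: [-1.129, -2.929, 0.003]
wrist_force: [-0.2, -0.1, -0.3]
width: 1.001
grip_force: 0.0
```

```bash
python3 - <<'E'
from h import *
tool([.5983,.2680,.008],np.radians(48.0)); i=vision.camera_info("wrist")
im=vision.read_camera("wrist"); cv2.imwrite("pics/w4.png",im[:,:,::-1])
print(proj("wrist",[[.5983,.268,.04]],i))
t=vision.read_camera("top"); cv2.imwrite("pics/top1.png",t[:,:,::-1])
E
```

```text
t 6.88 pos [0.5972 0.2682 0.2516] tooly 0.8349 off [-0.0013  0.0013  0.2436] z [-0.003 -0.001 -1.   ] q6 -0.451
turn -0.0029
[[325.11716524 174.8617233 ]]
```

View pics/w4.png

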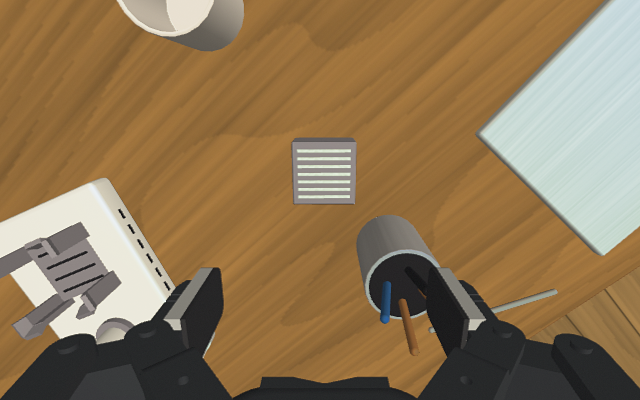

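The filter's top is centred at about (324,172) in the wrist view, where I predicted (325,175), and the pen pot at (395,270) is clear of the descent. I'll descend and grip.

Emit:
nudge_tcp(
  offsets={"ticks": [[-0.001,0.001,0.06,0],[0,0,0.06,0],[0,0,0.05,0],[0,0,0.03,0],[0,0,0.025,0]]},
)

```text
time: 7.6
tool_pos: [0.5986, 0.2682, 0.0262]
tcp_rot: [-1.129, -2.93, 0.002]
wrist_force: [-0.5, 0.3, 0.5]
width: 1.002
grip_force: 0.0
```

Emit:
nudge_tcp(
  offsets={"ticks": [[0,0,0.018,0],[0,0,0,0],[0,0,0,0]]},
)

```text
time: 7.98
tool_pos: [0.6005, 0.2689, 0.0114]
tcp_rot: [1.128, 2.931, 0.002]
wrist_force: [-0.1, -0.5, -0.0]
width: 0.998
grip_force: 0.0
```

Emit:
nudge_tcp(
  offsets={"ticks": [[0,0,0,0],[0,0,0,0],[0,0,0,0],[0,0,0,0]]},
  aperture=0.0,
  squeeze=40,
)

```text
time: 8.48
tool_pos: [0.6008, 0.269, 0.0121]
tcp_rot: [1.128, 2.93, 0.003]
wrist_force: [-0.5, -1.3, 7.0]
width: 0.764
grip_force: 46.8
```

```bash
python3 - <<'E'
from h import *
tool([.5983,.2680,.008],np.radians(48.0))
E
```

```text
t 8.47 pos [0.6008 0.269  0.0121] tooly 0.836 off [ 0.0012 -0.0024  0.0041] z [ 0.003  0.001 -1.   ] q6 -0.453
turn -0.0018
```

Emit:
nudge_tcp(
  offsets={"ticks": [[0,0,-0.03,0],[0,0,-0.05,0],[0,0,-0.06,0],[0,0,-0.06,0],[0,0,0,0]]},
)

```text
time: 9.1
tool_pos: [0.6036, 0.2703, 0.2184]
tcp_rot: [1.125, 2.923, 0.015]
wrist_force: [1.5, 0.8, -1.1]
width: 0.765
grip_force: 46.1
```

```bash
python3 - <<'E'
from h import *
tool([.4855,-.0167,.21],np.radians(70.73)); print(probe_bus.read_state()["grip_force"])
E
```

```text
t 9.1 pos [0.6036 0.2703 0.2184] tooly 0.836 off [-0.1047 -0.2922  0.0053] z [ 0.013  0.005 -1.   ] q6 -0.453
turn -0.3984
46.09809100627899
```

Emit:
nudge_tcp(
  offsets={"ticks": [[-0.0175,-0.0487,0,0],[-0.0175,-0.0487,0,0],[-0.0175,-0.0487,0,0],[-0.0175,-0.0487,0,0],[-0.0175,-0.0487,0,0]]},
)

```text
time: 9.72
tool_pos: [0.4995, 0.0278, 0.2088]
tcp_rot: [-1.127, -2.931, 0.001]
wrist_force: [0.8, -0.7, -1.1]
width: 0.762
grip_force: 46.0
```

Emit:
nudge_tcp(
  offsets={"ticks": [[-0.0175,-0.0487,0,0],[0,0,0,-0.14],[0,0,0,-0.14],[0,0,0,-0.118],[0,0,0,0]]},
)

```text
time: 10.35
tool_pos: [0.4806, -0.0187, 0.209]
tcp_rot: [-0.529, -3.095, 0.0]
wrist_force: [-0.2, -0.3, -1.7]
width: 0.76
grip_force: 46.1
```

Emit:
nudge_tcp(
  offsets={"ticks": [[0,0,0,0],[0,0,0,0]]},
)

```text
time: 10.6
tool_pos: [0.4814, -0.0186, 0.2099]
tcp_rot: [-0.528, -3.096, 0.0]
wrist_force: [-0.6, 1.1, -1.2]
width: 0.763
grip_force: 46.1
```

```bash
python3 - <<'E'
from h import *
tool([.4855,-.0167,.21],np.radians(70.73)); i=vision.camera_info("wrist")
im=vision.read_camera("wrist"); cv2.imwrite("pics/w5.png",im[:,:,::-1])
t=vision.read_camera("top")[:,:,::-1]; cv2.imwrite("pics/top2.png",t)
s=vision.read_camera("scene")[:,:,::-1]; cv2.imwrite("pics/sc2.png",s)
E
```

```text
t 10.6 pos [ 0.4814 -0.0186  0.2099] tooly 1.2331 off [-0.0033  0.0031 -0.0001] z [-0.001  0.    -1.   ] q6 -1.323
turn -0.0014
```

View pics/w5.png

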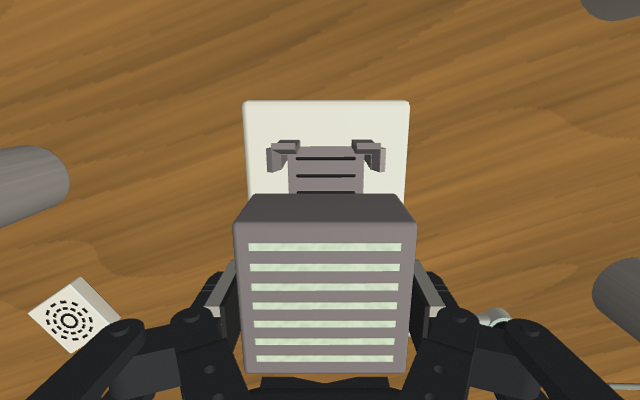

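The filter is held square, with top-face corners at about (234,224), (416,224), (403,373) and (246,373). The bay's near angles are at (283,150) and (369,150).

```bash
python3 - <<'E'
from h import *
s=probe_bus.read_state(); M=R.from_rotvec(s["tcp_rot"]).as_matrix()
p=ray("wrist",[[234,224],[416,224],[403,373],[246,373]],s["tool_pos"][2]+.028)
print(((p-s["tool_pos"])@M).round(4), "mean",((p.mean(0)-s["tool_pos"])@M).round(4))
# bay -x angles outer flared tops at z=.092
a=np.radians(-19.27);ex=np.array([np.cos(a),np.sin(a)]);ey=np.array([-ex[1],ex[0]]);bay=np.array([.4855,-.0167])
q=ray("wrist",[[267,153],[385,153]],.035+.057)[:,:2]-bay; print((q@np.c_[ex,ey]).round(4))
q=ray("wrist",[[244,102],[408,102]],.035)[:,:2]-bay; print("base corner, expect -.075,+-.075",(q@np.c_[ex,ey]).round(4))
E
```

```text
[[ 0.0344 -0.031  -0.028 ]
 [ 0.0344  0.0323 -0.028 ]
 [-0.0295  0.0321 -0.028 ]
 [-0.0295 -0.0311 -0.028 ]] mean [ 0.0025  0.0006 -0.028 ]
[[-0.0391 -0.0451]
 [-0.039   0.0427]]
base corner, expect -.075,+-.075 [[-0.0745 -0.0721]
 [-0.0743  0.0704]]
```

Emit:
nudge_tcp(
  offsets={"ticks": [[-0.0053,0.002,0.03,0],[0,0,0.04,0],[0,0,0.025,0],[0,0,0,0],[0,0,0,0]]},
)

```text
time: 11.38
tool_pos: [0.4881, -0.0186, 0.1164]
tcp_rot: [0.526, 3.096, 0.0]
wrist_force: [0.5, 0.9, -0.9]
width: 0.762
grip_force: 46.0
```

```bash
python3 - <<'E'
from h import *
tool([.4855,-.0167,.047],np.radians(70.73))
im=vision.read_camera("wrist"); cv2.imwrite("pics/w6.png",im[:,:,::-1])
E
```

```text
t 11.38 pos [ 0.4881 -0.0186  0.1164] tooly 1.2339 off [0.0032 0.0009 0.0694] z [ 0.002 -0.    -1.   ] q6 -1.323
turn -0.0006
```

View pics/w6.png

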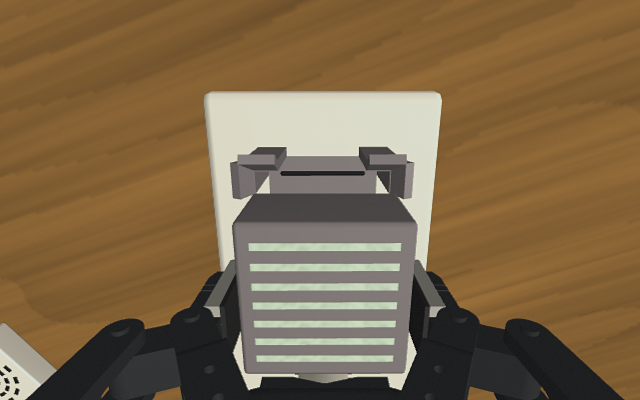

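The filter is centred between the bay angles (x 232 to 413 against 234 to 416), so I'll lower it slowly.

Emit:
nudge_tcp(
  offsets={"ticks": [[0,0,0.013,0],[0,0,0.013,0],[0,0,0.013,0],[0,0,0.013,0],[0,0,0,0]]},
)

```text
time: 12.05
tool_pos: [0.4871, -0.0182, 0.0636]
tcp_rot: [-0.526, -3.097, -0.001]
wrist_force: [0.2, -0.2, 4.3]
width: 0.761
grip_force: 62.0
```

Emit:
nudge_tcp(
  offsets={"ticks": [[0,0,0.006,0],[0,0,0.006,0],[0,0,0.004,0],[0,0,0,0]]},
)

```text
time: 12.55
tool_pos: [0.4901, -0.0186, 0.0508]
tcp_rot: [0.526, 3.092, 0.001]
wrist_force: [-3.7, 0.8, 20.9]
width: 0.767
grip_force: 65.8
```

```bash
python3 - <<'E'
from h import *
tool([.4855,-.0167,.047],np.radians(70.73))
E
```

```text
t 12.55 pos [ 0.4901 -0.0186  0.0508] tooly 1.2339 off [0.005  0.0003 0.0038] z [ 0.005 -0.    -1.   ] q6 -1.323
turn -0.0006
```

```bash
python3 - <<'E'
from h import *
w=vision.read_camera("wrist")[:,:,::-1]; s=vision.read_camera("scene")[:,:,::-1]
u=proj("scene",[[.4855,-.0167,.07]])[0].astype(int); print(u)
a=cv2.resize(w[100:400,180:470],(386,400)); b=cv2.resize(s[u[1]-50:u[1]+50,u[0]-50:u[0]+50],(400,400),interpolation=cv2.INTER_CUBIC)
cv2.imwrite("pics/c7.png",np.hstack([a,b])); print(probe_bus.read_state()["wrist_force"],probe_bus.read_state()["tool_pos"])
E
```

```text
[321 195]
[-3.44636329  1.34755173 20.80116072] [ 0.49010138 -0.01866275  0.05079956]
```

View pics/c7.png

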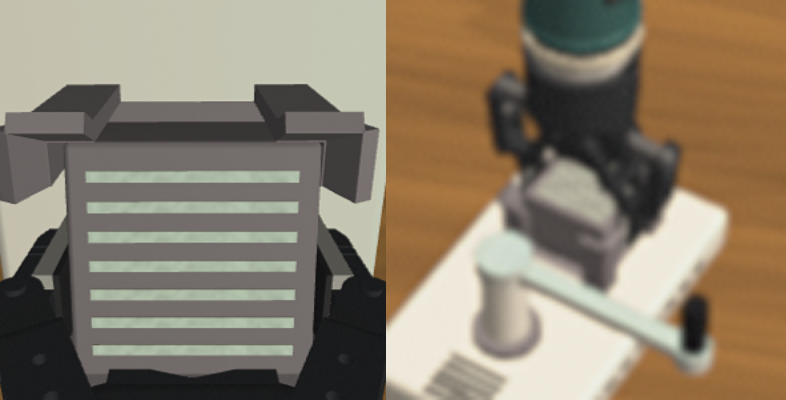

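```bash
python3 - <<'E'
from h import *
from itertools import product
i=vision.camera_info("wrist"); K,T=i["intrinsics"],i["extrinsics"]
f=lambda x,y:[180+x*290/386,100+y*.75]
new=np.array([f(68,142),f(322,142),f(303,372),f(83,372)],float)
old=np.array([[234,224],[416,224],[403,373],[246,373]],float)
h=.033; obj=np.array([[h,-h,0],[h,h,0],[-h,h,0],[-h,-h,0]])  # tool-like axes, z down
s=probe_bus.read_state(); M=R.from_rotvec(s["tcp_rot"]).as_matrix()
for n,u in(("old",old),("new",new)):
    ok,rv,tv=cv2.solvePnP(obj,u,K,None); Rm=R.from_rotvec(rv[:,0]).as_matrix()
    pw=T[:3,:3]@tv[:,0]+T[:3,3]; print(n,"centre in tool",(M.T@(pw-s["tool_pos"])).round(4),"rot in tool deg",np.degrees(R.from_matrix(M.T@T[:3,:3]@Rm).as_rotvec()).round(1),"world",pw.round(4))
im=vision.read_camera("wrist")[:,:,::-1]; cv2.imwrite("pics/w7.png",im)
E
```

```text
old centre in tool [-0.0005  0.0006 -0.0233] rot in tool deg [ 0.1 -0.6  0.1] world [ 0.4907 -0.0182  0.0741]
new centre in tool [ 0.0069  0.0011 -0.0301] rot in tool deg [ 0.6 -7.3  0.4] world [ 0.4838 -0.0154  0.0809]
```

The filter has pitched about 7° because the tool sits about 5 mm too far towards the post. I'll ease back sideways and recheck.

Emit:
nudge_tcp(
  offsets={"ticks": [[0.001,0,-0.005,0],[0.002,0,-0.005,0],[0.002,0,-0.003,0],[0,0,0,0],[0,0,0,0]]},
  squeeze=25,
)

```text
time: 13.32
tool_pos: [0.4888, -0.0184, 0.062]
tcp_rot: [0.524, 3.084, -0.001]
wrist_force: [12.3, -4.8, -4.9]
width: 0.762
grip_force: 62.9
```

```bash
python3 - <<'E'
from h import *
tool([.4855,-.0167,.047],np.radians(70.73))
im=vision.read_camera("wrist")[:,:,::-1]; cv2.imwrite("pics/w8.png",im)
cv2.imwrite("pics/w8c.png",np.hstack([cv2.resize(cv2.imread("pics/w7.png")[140:400,190:460],(400,385)),cv2.resize(im[140:400,190:460],(400,385))]))
E
```

```text
t 13.32 pos [ 0.4888 -0.0184  0.062 ] tooly 1.2343 off [0.0039 0.0005 0.0149] z [ 0.013 -0.003 -1.   ] q6 -1.32
turn -0.0001
```

View pics/w8c.png

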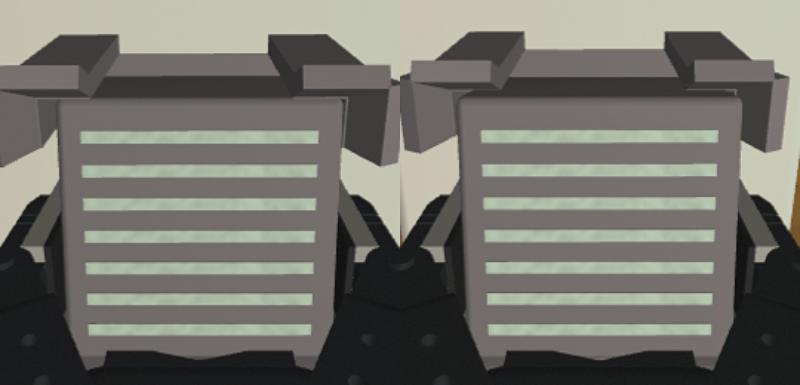

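Emit:
nudge_tcp(
  offsets={"ticks": [[-0.002,0,0,0],[0,0,0,0]]},
  aperture=0.0,
  squeeze=22,
)

```text
time: 13.62
tool_pos: [0.4888, -0.0185, 0.0616]
tcp_rot: [0.525, 3.088, -0.0]
wrist_force: [8.0, -2.9, -0.4]
width: 0.767
grip_force: 63.3
```

Emit:
nudge_tcp(
  offsets={"ticks": [[0,0,0.005,0],[0,0,0.004,0],[0,0,0,0]]},
)

```text
time: 14.0
tool_pos: [0.4899, -0.0185, 0.054]
tcp_rot: [0.525, 3.087, 0.0]
wrist_force: [7.3, -2.9, 5.9]
width: 0.768
grip_force: 64.4
```

Emit:
nudge_tcp(
  offsets={"ticks": [[0,0,0.004,0],[0,0,0,0]]},
)

```text
time: 14.25
tool_pos: [0.4901, -0.0184, 0.0515]
tcp_rot: [0.525, 3.087, 0.0]
wrist_force: [3.2, -1.9, 16.8]
width: 0.763
grip_force: 65.3
```

```bash
python3 - <<'E'
from h import *
tool([.4855,-.0167,.047],np.radians(70.73))
im=vision.read_camera("wrist")[:,:,::-1]; cv2.imwrite("pics/w9.png",im)
E
```

```text
t 14.25 pos [ 0.4901 -0.0184  0.0515] tooly 1.2342 off [0.005  0.0001 0.0044] z [ 0.011 -0.002 -1.   ] q6 -1.322
turn -0.0003
```

Emit:
nudge_tcp(
  offsets={"ticks": [[-0.002,0,0,0],[-0.002,0,0.001,0],[0,0,0.001,0],[0,0,0,0]]},
  aperture=0.75,
  squeeze=20,
)

```text
time: 14.8
tool_pos: [0.4902, -0.0185, 0.0491]
tcp_rot: [0.527, 3.095, 0.002]
wrist_force: [-7.7, 2.7, 26.3]
width: 0.766
grip_force: 67.0
```

```bash
python3 - <<'E'
from h import *
tool([.4855,-.0167,.047],np.radians(70.73))
im=vision.read_camera("wrist")[:,:,::-1]; cv2.imwrite("pics/w10.png",im)
# pleat rows/widths: bright greenish mask
for n in("w7","w9","w10"):
    m=cv2.imread(f"pics/{n}.png"); m=((m[...,1]>165)&(m[...,1].astype(int)-m[...,2]>8)).astype(np.uint8); m[:200]=0
    c,_=cv2.findContours(m,cv2.RETR_EXTERNAL,2); b=sorted([cv2.boundingRect(k) for k in c if cv2.contourArea(k)>300],key=lambda r:r[1]); print(n,b)
E
```

```text
t 14.8 pos [ 0.4902 -0.0185  0.0491] tooly 1.2337 off [0.005  0.0002 0.002 ] z [ 0.003  0.001 -1.   ] q6 -1.324
turn -0.0007
w7 [(245, 228, 160, 9), (246, 251, 158, 9), (246, 274, 157, 8), (247, 296, 155, 8), (248, 317, 154, 8), (249, 338, 152, 8), (250, 359, 150, 7)]
w9 [(245, 228, 160, 9), (246, 251, 158, 9), (246, 274, 157, 8), (247, 296, 155, 8), (248, 317, 153, 8), (249, 338, 152, 8), (250, 359, 150, 7)]
w10 [(245, 228, 160, 9), (246, 251, 158, 9), (246, 274, 157, 8), (247, 296, 155, 8), (248, 317, 154, 8), (249, 338, 152, 8), (250, 359, 150, 7)]
```

Emit:
nudge_tcp(
  offsets={"ticks": [[0.002,0,-0.003,0],[0,0,0,0]]},
  aperture=0.79,
  squeeze=20,
)

```text
time: 15.1
tool_pos: [0.4864, -0.018, 0.0482]
tcp_rot: [0.527, 3.096, 0.001]
wrist_force: [0.3, 1.8, 1.0]
width: 0.792
grip_force: 0.7
```

```bash
python3 - <<'E'
from h import *
tool([.4855,-.0167,.047],np.radians(70.73))
im=vision.read_camera("wrist")[:,:,::-1]; cv2.imwrite("pics/w11.png",im)
for n in("w11",):
    m=cv2.imread(f"pics/{n}.png"); m=((m[...,1]>165)&(m[...,1].astype(int)-m[...,2]>8)).astype(np.uint8); m[:200]=0
    c,_=cv2.findContours(m,cv2.RETR_EXTERNAL,2); b=sorted([cv2.boundingRect(k) for k in c if cv2.contourArea(k)>300],key=lambda r:r[1]); print(n,b)
E
```

```text
t 15.1 pos [ 0.4864 -0.018   0.0482] tooly 1.2338 off [0.0013 0.0009 0.0012] z [ 0.001  0.    -1.   ] q6 -1.323
turn -0.0007
w11 [(247, 240, 160, 8), (248, 262, 158, 9), (249, 285, 156, 8), (250, 307, 154, 8), (250, 328, 154, 8), (251, 349, 152, 7), (252, 369, 150, 8)]
```

```bash
cat >> h.py <<'E'
def pleats(n):
    m=cv2.imread(f"pics/{n}.png"); m=((m[...,1]>165)&(m[...,1].astype(int)-m[...,2]>8)).astype(np.uint8); m[:200]=0
    c,_=cv2.findContours(m,cv2.RETR_EXTERNAL,2); c=sorted([k for k in c if cv2.contourArea(k)>300],key=lambda k:k[:,0,1].min())
    o=[]
    for k in c:
        p=k[:,0]; o+=[p[p[:,0]<=p[:,0].min()+3].mean(0),p[p[:,0]>=p[:,0].max()-3].mean(0)]
    return np.array(o)
E
python3 - <<'E'
from h import *
i=vision.camera_info("wrist"); K,T=i["intrinsics"],i["extrinsics"]
s=probe_bus.read_state(); M=R.from_rotvec(s["tcp_rot"]).as_matrix()
old=pleats("w6"); print(len(old))
L=lambda d:(ray("wrist",old,s["tool_pos"][2]+d)-s["tool_pos"])@M
# height of the pleat plane in the gripper from the filter's known size: pleat pitch/length on the plane for two depths
for d in(.022,.025,.028): p=L(d); print(d,np.diff(p[::2,0]).round(4),np.linalg.norm(p[1]-p[0]),p.mean(0).round(4))
obj=L(.026); obj=obj-obj.mean(0)
for n in("w6","w7","w11"):
    u=pleats(n); ok,rv,tv=cv2.solvePnP(obj,u,K,None); Rm=T[:3,:3]@R.from_rotvec(rv[:,0]).as_matrix()
    pw=T[:3,:3]@tv[:,0]+T[:3,3]
    e=cv2.projectPoints(obj,rv,tv,K,None)[0][:,0]-u
    print(n,"in tool",((pw-s["tool_pos"])@M).round(4),"rot deg",np.degrees(R.from_matrix(M.T@Rm).as_rotvec()).round(1),"err",np.abs(e).max().round(2),"world",pw.round(4))
E
```

```text
14
0.022 [-0.0088 -0.008  -0.0086 -0.0083 -0.0087 -0.0084] 0.056417099827352386 [-0.0021  0.0004 -0.022 ]
0.025 [-0.0086 -0.0078 -0.0083 -0.0081 -0.0085 -0.0082] 0.05501179892663077 [-0.0002  0.0004 -0.025 ]
0.028 [-0.0084 -0.0076 -0.0081 -0.0079 -0.0083 -0.008 ] 0.05360649802590917 [ 0.0018  0.0004 -0.028 ]
w6 in tool [ 0.0005  0.0004 -0.026 ] rot deg [-0. -0. -0.] err 0.0 world [ 0.486  -0.0174  0.074 ]
w7 in tool [ 0.0081  0.0004 -0.0336] rot deg [-0.7 -8.1 -0.3] err 1.1 world [ 0.4788 -0.015   0.0816]
w11 in tool [ 0.0043  0.0011 -0.0347] rot deg [-1.1 -7.5 -0.4] err 1.32 world [ 0.4826 -0.0155  0.0827]
```

The filter is wedged with its post-side edge about 8 mm high. I'll open up, rise, close the fingers and press that edge down gently.

Emit:
nudge_tcp(
  offsets={"ticks": [[0,0,0,0],[0,0,0,0]]},
  aperture=1.0,
)

```text
time: 15.4
tool_pos: [0.4857, -0.0183, 0.0476]
tcp_rot: [-0.526, -3.096, 0.0]
wrist_force: [-0.1, 0.4, 0.5]
width: 1.003
grip_force: 0.0
```

Emit:
nudge_tcp(
  offsets={"ticks": [[0,0,-0.03,0],[0,0,-0.05,0],[0,0,0,0],[0,0,0,0]]},
)

```text
time: 15.9
tool_pos: [0.486, -0.0183, 0.128]
tcp_rot: [-0.527, -3.097, 0.0]
wrist_force: [-0.7, 0.1, -0.5]
width: 1.004
grip_force: 0.0
```

Emit:
nudge_tcp(
  offsets={"ticks": [[-0.022,0,0,0],[0,0,0,0],[0,0,0,0],[0,0,0,0],[0,0,0,0]]},
  aperture=0.0,
  squeeze=20,
)

```text
time: 16.52
tool_pos: [0.5065, -0.0253, 0.128]
tcp_rot: [-0.526, -3.097, 0.0]
wrist_force: [0.5, 0.7, 0.0]
width: -0.002
grip_force: 0.0
```

```bash
python3 - <<'E'
from h import *
a=np.radians(-19.27);ex=np.array([np.cos(a),np.sin(a)])
tool([*(np.array([.4855,-.0167])+.024*ex),.075],np.radians(70.73))
im=vision.read_camera("wrist")[:,:,::-1]; cv2.imwrite("pics/w12.png",im); cv2.imwrite("pics/s12.png",vision.read_camera("scene")[:,:,::-1])
E
```

```text
t 16.52 pos [ 0.5065 -0.0253  0.128 ] tooly 1.2341 off [-0.0014  0.0012  0.053 ] z [-0.001  0.    -1.   ] q6 -1.333
turn -0.0003
```

View pics/w12.png

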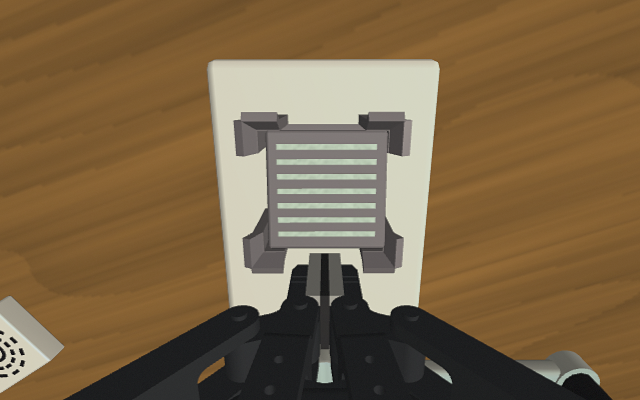

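The filter sits in the bay with its top between (268,131) and (386,249). Its post-side edge looks wider than it should, so it is still raised. Pressing there.

Emit:
nudge_tcp(
  offsets={"ticks": [[-0.001,0.001,0.02,0],[0,0,0.015,0],[0,0,0.005,0],[0,0,0.004,0],[0,0,0,0]]},
)

```text
time: 17.25
tool_pos: [0.5084, -0.0249, 0.0843]
tcp_rot: [-0.527, -3.097, -0.0]
wrist_force: [0.5, -0.6, 0.8]
width: -0.001
grip_force: 0.0
```

Emit:
nudge_tcp(
  offsets={"ticks": [[0,0,0.004,0],[0,0,0.003,0],[0,0,0.002,0],[0,0,0,0]]},
)

```text
time: 17.75
tool_pos: [0.5083, -0.0249, 0.0752]
tcp_rot: [-0.526, -3.097, 0.0]
wrist_force: [-0.4, 0.4, 0.1]
width: -0.003
grip_force: 0.0
```

Emit:
nudge_tcp(
  offsets={"ticks": [[0,0,0.002,0],[0,0,0.002,0],[0,0,0,0]]},
)

```text
time: 18.12
tool_pos: [0.5094, -0.0251, 0.0751]
tcp_rot: [0.526, 3.096, -0.0]
wrist_force: [-7.7, 0.3, 22.5]
width: -0.003
grip_force: 11.6
```

```bash
python3 - <<'E'
from h import *
tool([.4855,-.0167,.075])
im=vision.read_camera("wrist")[:,:,::-1]; cv2.imwrite("pics/w13.png",im)
i=vision.camera_info("wrist"); K,T=i["intrinsics"],i["extrinsics"]
x,y=np.meshgrid([-.0275,.0275],np.arange(3,-4,-1)*.0082); obj=np.c_[y.ravel(),x.ravel(),0*x.ravel()]
s=probe_bus.read_state(); M=R.from_rotvec(s["tcp_rot"]).as_matrix()
u=pleats("w12")
m=cv2.imread("pics/w12.png"); m=((m[...,1]>165)&(m[...,1].astype(int)-m[...,2]>8)).astype(np.uint8)
m[:130]=0;m[245:]=0;m[:,:270]=0;m[:,384:]=0
c,_=cv2.findContours(m,cv2.RETR_EXTERNAL,2); c=sorted([k for k in c if cv2.contourArea(k)>200],key=lambda k:k[:,0,1].min()); u=[]
for k in c:
    p=k[:,0].astype(float); u+=[p[p[:,0]<=p[:,0].min()+2].mean(0),p[p[:,0]>=p[:,0].max()-2].mean(0)]
u=np.array(u); print(len(u)); ok,rv,tv=cv2.solvePnP(obj,u,K,None); Rm=T[:3,:3]@R.from_rotvec(rv[:,0]).as_matrix()
pw=T[:3,:3]@tv[:,0]+T[:3,3]+np.array([.5065,-.0253,.128])-s["tool_pos"]
print("rot",np.degrees(R.from_matrix(M.T@Rm).as_rotvec()).round(1),"world",pw.round(4))
E
```

```text
t 18.12 pos [ 0.5094 -0.0251  0.0751] tooly 1.2342 off [0.0254 0.0001 0.    ] z [ 0.001 -0.001 -1.   ] q6 -1.332
14
rot [ 2.4 -8.3  0.3] world [ 0.483  -0.0152  0.0791]
```

Emit:
nudge_tcp(
  offsets={"ticks": [[0,0,-0.015,0],[0.025,0,-0.03,0],[0.022,0,0,0],[0,0,0,0]]},
)

```text
time: 18.68
tool_pos: [0.463, -0.009, 0.1164]
tcp_rot: [0.526, 3.097, 0.0]
wrist_force: [-0.1, -0.1, -0.1]
width: -0.001
grip_force: 0.0
```

```bash
python3 - <<'E'
from h import *
im=vision.read_camera("wrist")[:,:,::-1]; cv2.imwrite("pics/w14.png",im); tool([.4855,-.0167,.075])
E
```

```text
t 18.73 pos [ 0.4638 -0.0092  0.1164] tooly 1.2344 off [-0.0229  0.0001  0.0414] z [ 0.001 -0.    -1.   ] q6 -1.308
```

Emit:
nudge_tcp(
  offsets={"ticks": [[0,0,0.03,0],[0,0,0.008,0],[0,0,0.003,0],[0,0,0,0]]},
)

```text
time: 19.23
tool_pos: [0.4646, -0.0095, 0.0756]
tcp_rot: [0.527, 3.097, -0.0]
wrist_force: [0.2, 0.7, 0.3]
width: 0.0
grip_force: 0.0
```

Emit:
nudge_tcp(
  offsets={"ticks": [[0,0,0.002,0],[0,0,0,0]]},
)

```text
time: 19.48
tool_pos: [0.4651, -0.0095, 0.075]
tcp_rot: [0.526, 3.096, 0.0]
wrist_force: [-2.5, 0.2, 8.5]
width: -0.002
grip_force: 4.4
```

Emit:
nudge_tcp(
  offsets={"ticks": [[0,0,0.002,0],[0,0,0,0]]},
)

```text
time: 19.73
tool_pos: [0.4652, -0.0095, 0.0749]
tcp_rot: [0.526, 3.096, -0.0]
wrist_force: [-9.9, -0.0, 23.9]
width: -0.002
grip_force: 11.9
```

Both edges touch at 0.075 m, so the filter is seated flat. On to the cover.

Emit:
nudge_tcp(
  offsets={"ticks": [[0,0,-0.04,0],[0,0,-0.06,0.15],[0,0,-0.06,0.17],[0,0,0,0.17],[0,0,0,0.17]]},
  aperture=1.0,
)

```text
time: 20.35
tool_pos: [0.4652, -0.0094, 0.2334]
tcp_rot: [1.508, 2.752, 0.003]
wrist_force: [-1.3, 0.3, 0.4]
width: 0.995
grip_force: 0.0
```

Emit:
nudge_tcp(
  offsets={"ticks": [[0,0,0,0.17],[0,0,0,0.16],[0,0,0,0]]},
)

```text
time: 20.72
tool_pos: [0.4643, -0.0094, 0.2316]
tcp_rot: [1.932, 2.476, 0.001]
wrist_force: [0.2, -0.1, -1.0]
width: 0.996
grip_force: 0.0
```

```bash
python3 - <<'E'
from h import *
tool([.5418,-.3356,.23],np.radians(13.86))
E
```

```text
t 20.73 pos [ 0.4643 -0.0094  0.2316] tooly 0.2457 off [-0.3353 -0.0042  0.0017] z [ 0.001 -0.    -1.   ] q6 -0.32
turn 0.0038
```

Emit:
nudge_tcp(
  offsets={"ticks": [[-0.056,-0.0007,0,0],[-0.056,-0.0007,0,0],[-0.056,-0.0007,0,0],[-0.056,-0.0007,0,0],[-0.056,-0.0007,0,0]]},
)

```text
time: 21.35
tool_pos: [0.5287, -0.2839, 0.2315]
tcp_rot: [1.93, 2.478, 0.0]
wrist_force: [0.9, 0.2, 1.0]
width: 0.997
grip_force: 0.0
```

Emit:
nudge_tcp(
  offsets={"ticks": [[-0.055,-0.0007,0,0],[0,0,0,0],[0,0,0,0]]},
)

```text
time: 21.72
tool_pos: [0.5406, -0.3352, 0.2308]
tcp_rot: [-1.933, -2.475, -0.001]
wrist_force: [-0.6, 0.9, 0.4]
width: 0.997
grip_force: 0.0
```

```bash
python3 - <<'E'
from h import *
tool([.5418,-.3356,.23],np.radians(13.86)); i=vision.camera_info("wrist")
im=vision.read_camera("wrist")[:,:,::-1]; cv2.imwrite("pics/w15.png",im)
u=proj("wrist",[[.5418,-.3356,.02]],i)[0]; print(u)
hsv=cv2.cvtColor(im,cv2.COLOR_BGR2HSV); S,V=hsv[...,1],hsv[...,2]
for th in(190,205,215,225):
    m=(S<40)&(V>th); o=np.zeros_like(m); x,y=u.astype(int); o[y-60:y+60,x-60:x+60]=m[y-60:y+60,x-60:x+60]
    o=cv2.morphologyEx(o.astype(np.uint8),cv2.MORPH_CLOSE,np.ones((9,9)))
    print(th,rect(o,"wrist",.02,i))
E
```

```text
t 21.73 pos [ 0.5406 -0.3352  0.2308] tooly 0.2451 off [-0.0007  0.0011  0.0008] z [-0.001  0.001 -1.   ] q6 -0.84
turn 0.0032
[325.88128702 174.73805627]
190 (array([ 0.53957629, -0.33588898]), (64.76705932617188, 66.0049057006836), 14.344405174255371)
205 (array([ 0.53970062, -0.33637503]), (64.76705932617188, 65.00152587890625), 14.344405174255371)
215 (array([ 0.53984082, -0.33669904]), (64.78330993652344, 63.949405670166016), 14.024739265441895)
225 (array([ 0.5398905, -0.3368461]), (64.2847671508789, 63.998226165771484), 14.35889720916748)
```

View pics/w15.png

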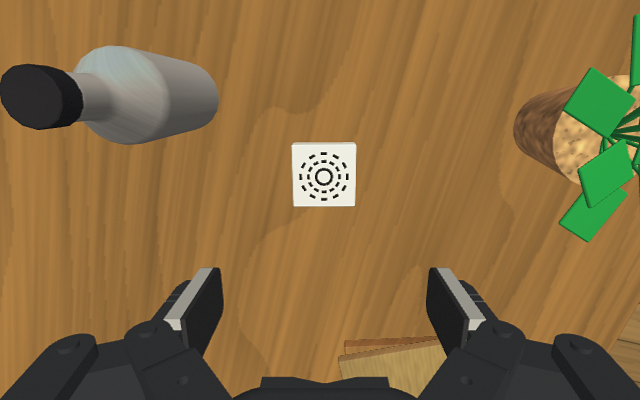

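The cover is centred at about (324,174) in the wrist view with edges square to the fingers, and the flask and plant are well clear.

Emit:
nudge_tcp(
  offsets={"ticks": [[-0.001,-0.001,0.06,0],[0,0,0.06,0],[0,0,0.06,0],[0,0,0.02,0],[0,0,0,0]]},
)

```text
time: 22.4
tool_pos: [0.5395, -0.3352, 0.0306]
tcp_rot: [-1.931, -2.475, 0.0]
wrist_force: [0.4, -0.2, 0.0]
width: 1.0
grip_force: 0.0
```

Emit:
nudge_tcp(
  offsets={"ticks": [[0,0,0,0]]},
)

```text
time: 22.52
tool_pos: [0.5424, -0.3377, 0.0345]
tcp_rot: [1.931, 2.472, 0.001]
wrist_force: [0.5, -0.5, -0.0]
width: 0.997
grip_force: 0.0
```

```bash
python3 - <<'E'
from h import *
tool([.540,-.3365,-.001],np.radians(14.2))
E
```

```text
t 22.52 pos [ 0.5424 -0.3377  0.0345] tooly 0.2447 off [ 0.0019 -0.0022  0.0355] z [ 0.004 -0.003 -1.   ] q6 -0.841
turn -0.0031
```

Emit:
nudge_tcp(
  offsets={"ticks": [[0,0,0.012,0],[0,0,0.012,0],[0,0,0.007,0],[0,0,0,0],[0,0,0,0]]},
)

```text
time: 23.15
tool_pos: [0.5401, -0.3367, 0.0002]
tcp_rot: [-1.935, -2.475, 0.0]
wrist_force: [-0.6, -0.5, 0.0]
width: 0.999
grip_force: 0.0
```

```bash
python3 - <<'E'
from h import *
tool([.540,-.3365,-.001],np.radians(14.2))
E
```

```text
t 23.15 pos [ 5.401e-01 -3.367e-01  2.000e-04] tooly 0.2439 off [ 0.0002 -0.      0.0012] z [-0.  0. -1.] q6 -0.841
turn -0.0039
```

Emit:
nudge_tcp(
  offsets={"ticks": [[0,0,0,0],[0,0,0,0],[0,0,0,0],[0,0,0,0]]},
  aperture=0.0,
  squeeze=35,
)

```text
time: 23.65
tool_pos: [0.5406, -0.337, 0.0009]
tcp_rot: [1.934, 2.474, 0.0]
wrist_force: [0.7, -0.5, 4.2]
width: 0.759
grip_force: 40.6
```

Emit:
nudge_tcp(
  offsets={"ticks": [[0,0,-0.02,0],[0,0,-0.04,0],[0,0,-0.05,0],[0,0,-0.05,0],[0,0,-0.03,0]]},
)

```text
time: 24.28
tool_pos: [0.541, -0.3372, 0.1948]
tcp_rot: [1.932, 2.472, 0.0]
wrist_force: [-0.2, -0.9, -0.8]
width: 0.763
grip_force: 40.2
```

Emit:
nudge_tcp(
  offsets={"ticks": [[0,0,0,0],[0,0,0,0]]},
)

```text
time: 24.52
tool_pos: [0.5391, -0.336, 0.189]
tcp_rot: [-1.933, -2.473, 0.0]
wrist_force: [-0.9, -0.2, -1.3]
width: 0.766
grip_force: 40.2
```

```bash
python3 - <<'E'
from h import *
tool([.4855,-.0167,.19],np.radians(70.73))
im=vision.read_camera("wrist")[:,:,::-1]; cv2.imwrite("pics/w16.png",im)
E
```

```text
t 24.52 pos [ 0.5391 -0.336   0.189 ] tooly 0.2439 off [ 0.3228  0.0251 -0.0005] z [-0.002  0.001 -1.   ] q6 -0.84
turn -0.9906
```

Emit:
nudge_tcp(
  offsets={"ticks": [[0.0535,0.0042,0,0],[0.0535,0.0042,0,0],[0.0535,0.0042,0,0],[0.0535,0.0042,0,0],[0.0535,0.0042,0,0]]},
)

```text
time: 25.2
tool_pos: [0.4938, -0.0701, 0.1878]
tcp_rot: [-1.933, -2.472, 0.003]
wrist_force: [-0.0, 0.3, -1.1]
width: 0.763
grip_force: 40.1
```

Emit:
nudge_tcp(
  offsets={"ticks": [[0.0535,0.0042,0,0],[0,0,0,-0.165],[0,0,0,-0.165],[0,0,0,-0.165],[0,0,0,-0.165]]},
)

```text
time: 25.82
tool_pos: [0.4853, -0.0187, 0.1877]
tcp_rot: [-1.018, -2.967, 0.002]
wrist_force: [-0.2, -0.8, -1.0]
width: 0.763
grip_force: 40.1
```

Emit:
nudge_tcp(
  offsets={"ticks": [[0,0,0.01,-0.165],[0,0,0.02,-0.165],[0,0,0.01,0],[0,0,0,0],[0,0,0,0]]},
)

```text
time: 26.45
tool_pos: [0.4871, -0.0191, 0.1504]
tcp_rot: [-0.529, -3.097, 0.0]
wrist_force: [0.5, 0.4, -0.5]
width: 0.762
grip_force: 40.1
```

```bash
python3 - <<'E'
from h import *
tool([.4855,-.0167,.076],np.radians(70.73)); i=vision.camera_info("wrist"); s=probe_bus.read_state()
im=vision.read_camera("wrist")[:,:,::-1]; cv2.imwrite("pics/w17.png",im)
hsv=cv2.cvtColor(im,cv2.COLOR_BGR2HSV); m=(hsv[...,1]<40)&(hsv[...,2]>150); M=R.from_rotvec(s["tcp_rot"]).as_matrix()
E
```

```text
t 26.45 pos [ 0.4871 -0.0191  0.1504] tooly 1.2325 off [0.0023 0.0017 0.0744] z [-0.  0. -1.] q6 -1.323
turn -0.002
```

View pics/w17.png

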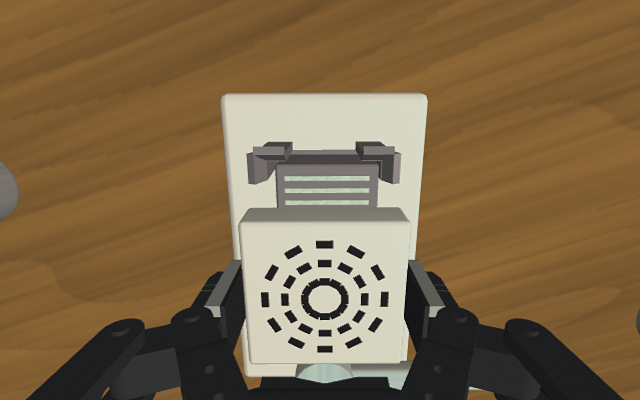

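The cover is held level with its ring centre at about (325,299), and the seated filter shows under the angles at (327,180). I've now viewed more than the 10 pictures allowed, so from here I use numbers only.

```bash
python3 - <<'E'
from h import *
s=probe_bus.read_state(); M=R.from_rotvec(s["tcp_rot"]).as_matrix()
print("cover in tool",((ray("wrist",[[325,299]],s["tool_pos"][2]+.0195)-s["tool_pos"])@M).round(4))
print("corners in tool",((ray("wrist",[[240,223],[410,223],[405,364],[248,363]],s["tool_pos"][2]+.0195)-s["tool_pos"])@M).round(4))
print("bay outer flare tips in tool",((ray("wrist",[[247,154],[400,154]],.092)-s["tool_pos"])@M).round(4))
E
```

```text
cover in tool [[-0.0009  0.0007 -0.0195]]
corners in tool [[ 0.0316 -0.031  -0.0195]
 [ 0.0316  0.0325 -0.0195]
 [-0.0328  0.035  -0.0195]
 [-0.0322 -0.0322 -0.0195]]
bay outer flare tips in tool [[ 0.0448 -0.0439  0.0587]
 [ 0.0448  0.0441  0.0587]]
```

Emit:
nudge_tcp(
  offsets={"ticks": [[0.002,0.001,0.015,0],[0,0,0.01,0],[0,0,0.01,0],[0,0,0,0],[0,0,0,0]]},
)

```text
time: 27.12
tool_pos: [0.4856, -0.0175, 0.1153]
tcp_rot: [0.527, 3.097, -0.0]
wrist_force: [0.9, -0.4, -1.7]
width: 0.762
grip_force: 40.1
```

```bash
python3 - <<'E'
from h import *
tool([.4855,-.0167,.076],np.radians(70.73))
E
```

```text
t 27.12 pos [ 0.4856 -0.0175  0.1153] tooly 1.2339 off [0.0003 0.0007 0.0393] z [ 0. -0. -1.] q6 -1.321
turn -0.0005
```

Emit:
nudge_tcp(
  offsets={"ticks": [[0.001,0,0.01,0],[0,0,0.009,0],[0,0,0.005,0],[0,0,0,0]]},
)

```text
time: 27.62
tool_pos: [0.4839, -0.0171, 0.0905]
tcp_rot: [-0.526, -3.096, 0.0]
wrist_force: [-0.5, -0.5, -1.4]
width: 0.76
grip_force: 40.1
```

Emit:
nudge_tcp(
  offsets={"ticks": [[0,0,0.004,0],[0,0,0.004,0],[0,0,0,0]]},
)

```text
time: 28.0
tool_pos: [0.4841, -0.0171, 0.0829]
tcp_rot: [-0.526, -3.096, 0.0]
wrist_force: [-0.9, 0.2, -1.3]
width: 0.76
grip_force: 40.1
```

```bash
python3 - <<'E'
from h import *
tool([.4855,-.0167,.076],np.radians(70.73))
E
```

```text
t 28.0 pos [ 0.4841 -0.0171  0.0829] tooly 1.234 off [-0.0012  0.0008  0.0069] z [-0.001  0.    -1.   ] q6 -1.321
turn -0.0005
```

Emit:
nudge_tcp(
  offsets={"ticks": [[0,0,0.003,0],[0,0,0.002,0],[0,0,0,0]]},
)

```text
time: 28.38
tool_pos: [0.4843, -0.0171, 0.0781]
tcp_rot: [-0.527, -3.097, 0.0]
wrist_force: [0.1, -0.0, -1.4]
width: 0.761
grip_force: 40.1
```

Emit:
nudge_tcp(
  offsets={"ticks": [[0,0,0.0015,0],[0,0,0,0]]},
)

```text
time: 28.62
tool_pos: [0.4845, -0.0171, 0.0767]
tcp_rot: [-0.526, -3.097, 0.0]
wrist_force: [-0.4, -0.0, -1.2]
width: 0.763
grip_force: 40.1
```

Emit:
nudge_tcp(
  offsets={"ticks": [[0,0,0.001,0],[0,0,0,0]]},
)

```text
time: 28.88
tool_pos: [0.4845, -0.0171, 0.0759]
tcp_rot: [0.527, 3.097, 0.0]
wrist_force: [-0.3, -0.8, 0.8]
width: 0.761
grip_force: 40.3
```

Contact just made at 0.0759. I'll go slightly further, release and rise.

Emit:
nudge_tcp(
  offsets={"ticks": [[0,0,0.001,0],[0,0,0,0]]},
)

```text
time: 29.12
tool_pos: [0.4846, -0.0171, 0.0759]
tcp_rot: [-0.527, -3.097, 0.0]
wrist_force: [-4.1, 0.5, 8.2]
width: 0.763
grip_force: 41.1
```

Emit:
nudge_tcp(
  offsets={"ticks": [[0,0,0,0],[0,0,0,0],[0,0,0,0]]},
  aperture=1.0,
)

```text
time: 29.5
tool_pos: [0.4845, -0.0171, 0.0747]
tcp_rot: [-0.527, -3.097, 0.0]
wrist_force: [-0.1, 0.4, 1.0]
width: 1.002
grip_force: 0.0
```

Emit:
nudge_tcp(
  offsets={"ticks": [[0,0,-0.02,0],[0,0,-0.03,0],[0,0,0,0],[0,0,0,0]]},
)

```text
time: 30.0
tool_pos: [0.4841, -0.0171, 0.1242]
tcp_rot: [-0.526, -3.097, 0.0]
wrist_force: [-0.8, 0.6, 0.1]
width: 1.0
grip_force: 0.0
```

Emit:
nudge_tcp(
  offsets={"ticks": [[-0.022,0,0,0],[0,0,0,0],[0,0,0,0],[0,0,0,0],[0,0,0,0]]},
  aperture=0.0,
  squeeze=20,
)

```text
time: 30.62
tool_pos: [0.5047, -0.0242, 0.1246]
tcp_rot: [-0.526, -3.097, 0.0]
wrist_force: [0.4, -0.3, 0.3]
width: -0.0
grip_force: 0.0
```

Emit:
nudge_tcp(
  offsets={"ticks": [[0,0,0.02,0],[0,0,0.005,0],[0,0,0,0]]},
)

```text
time: 31.0
tool_pos: [0.5048, -0.0243, 0.0995]
tcp_rot: [-0.526, -3.096, 0.0]
wrist_force: [0.1, -0.9, -0.2]
width: -0.001
grip_force: 0.0
```

Emit:
nudge_tcp(
  offsets={"ticks": [[0,0,0.002,0],[0,0,0.002,0],[0,0,0,0]]},
)

```text
time: 31.38
tool_pos: [0.5053, -0.0244, 0.0959]
tcp_rot: [0.527, 3.097, -0.0]
wrist_force: [0.4, 0.7, -0.3]
width: 0.001
grip_force: 0.0
```

Emit:
nudge_tcp(
  offsets={"ticks": [[0,0,0.002,0],[0,0,0,0]]},
)

```text
time: 31.62
tool_pos: [0.5057, -0.0244, 0.095]
tcp_rot: [0.526, 3.097, 0.0]
wrist_force: [-2.1, -0.2, 6.8]
width: 0.001
grip_force: 3.6
```

Emit:
nudge_tcp(
  offsets={"ticks": [[0,0,-0.012,0],[0.044,0,0,0],[0,0,0,0]]},
)

```text
time: 32.0
tool_pos: [0.4609, -0.0092, 0.1053]
tcp_rot: [-0.525, -3.095, 0.0]
wrist_force: [0.2, 0.2, 0.3]
width: -0.002
grip_force: 0.0
```

Emit:
nudge_tcp(
  offsets={"ticks": [[0,0,0.01,0],[0,0,0,0]]},
)

```text
time: 32.25
tool_pos: [0.4642, -0.01, 0.0954]
tcp_rot: [-0.527, -3.097, 0.0]
wrist_force: [-0.5, 0.9, 0.4]
width: 0.002
grip_force: 0.0
```

Emit:
nudge_tcp(
  offsets={"ticks": [[0,0,0.002,0],[0,0,0,0]]},
)

```text
time: 32.5
tool_pos: [0.4644, -0.01, 0.095]
tcp_rot: [-0.527, -3.097, 0.0]
wrist_force: [-4.5, 0.5, 9.0]
width: 0.0
grip_force: 4.7
```

Both sides of the cover touch at 0.095 m, so it is seated flat. Next is the handle.

Emit:
nudge_tcp(
  offsets={"ticks": [[0,0,-0.04,0],[0,0,-0.05,0.15],[0,0,-0.045,0.18],[0,0,0,0.18],[0,0,0,0.18]]},
  aperture=0.4,
)

```text
time: 33.12
tool_pos: [0.4649, -0.0101, 0.2299]
tcp_rot: [1.55, 2.73, 0.001]
wrist_force: [-0.7, 0.6, -1.3]
width: 0.403
grip_force: 0.0
```

Emit:
nudge_tcp(
  offsets={"ticks": [[0,0,0,0.18],[0,0,0,0.18],[0,0,0,0.18],[0,0,0,0.18],[0,0,0,0.16]]},
)

```text
time: 33.75
tool_pos: [0.4642, -0.01, 0.2286]
tcp_rot: [-2.567, -1.811, 0.0]
wrist_force: [0.4, 0.2, 0.7]
width: 0.399
grip_force: 0.0
```

```bash
python3 - <<'E'
from h import *
tool([.626,.0825,.125],np.radians(-19.27))
E
```

```text
t 33.75 pos [ 0.4642 -0.01    0.2286] tooly -0.3417 off [0.1414 0.1215 0.1036] z [-0. -0. -1.] q6 0.266
turn -0.0054
```

Emit:
nudge_tcp(
  offsets={"ticks": [[0.047,0.0405,0,0],[0.047,0.0405,0,0],[0.0474,0.0405,0,0],[0,0,0,0],[0,0,0,0]]},
)

```text
time: 34.38
tool_pos: [0.6249, 0.0835, 0.2276]
tcp_rot: [-2.561, -1.819, 0.004]
wrist_force: [-0.5, -0.2, -0.3]
width: 0.4
grip_force: 0.0
```

```bash
python3 - <<'E'
from h import *
u=proj("top",[[.626,.0825,.158]])[0].astype(int)
for n in("top1","top2"):
    im=cv2.imread(f"pics/{n}.png"); w=im[u[1]-12:u[1]+13,u[0]-12:u[0]+13].max(2); ys,xs=np.nonzero(w<65); 
    if len(xs): print(n,len(xs),ray("top",[xs.mean()+u[0]-12,ys.mean()+u[1]-12],.158))
tool([.626,.0825,.125],np.radians(-19.27))
E
```

```text
top1 46 [[0.62163927 0.07920228 0.158     ]]
top2 61 [[0.61552722 0.07139313 0.158     ]]
t 34.38 pos [0.6249 0.0835 0.2276] tooly -0.3357 off [-0.0004  0.0016  0.1026] z [-0.002 -0.001 -1.   ] q6 0.429
turn 0.0007
```

Emit:
nudge_tcp(
  offsets={"ticks": [[0,0,0.04,0],[0,0,0.04,0],[0,0,0.022,0],[0,0,0,0]]},
)

```text
time: 34.88
tool_pos: [0.6222, 0.0825, 0.125]
tcp_rot: [-2.561, -1.816, 0.006]
wrist_force: [-0.1, 0.1, 0.6]
width: 0.402
grip_force: 0.0
```

Emit:
nudge_tcp(
  offsets={"ticks": [[-0.0007,-0.014,0,-0.1],[-0.0007,-0.014,0,-0.1],[-0.0007,-0.014,0,-0.1],[-0.0007,-0.014,0,-0.1],[-0.0007,-0.014,0,-0.1]]},
)

```text
time: 35.5
tool_pos: [0.5576, 0.0892, 0.1294]
tcp_rot: [2.026, 2.395, 0.007]
wrist_force: [3.1, -0.2, -1.8]
width: 0.402
grip_force: 1.8
```

Emit:
nudge_tcp(
  offsets={"ticks": [[-0.0007,-0.014,0,-0.1],[-0.0007,-0.014,0,-0.1],[-0.0007,-0.014,0,-0.1],[-0.0007,-0.014,0,-0.1],[-0.0007,-0.014,0,-0.1]]},
)

```text
time: 36.12
tool_pos: [0.4929, 0.0612, 0.1293]
tcp_rot: [1.37, 2.823, 0.003]
wrist_force: [-0.2, 0.5, 0.8]
width: 0.399
grip_force: 0.0
```

Emit:
nudge_tcp(
  offsets={"ticks": [[-0.0007,-0.014,0,-0.1],[-0.0007,-0.014,0,-0.1],[-0.0007,-0.014,0,-0.1],[-0.0007,-0.014,0,-0.1],[0,0,0,0]]},
)

```text
time: 36.75
tool_pos: [0.4557, 0.0177, 0.1289]
tcp_rot: [0.789, 3.039, -0.002]
wrist_force: [-3.3, -2.8, 3.1]
width: 0.4
grip_force: 2.0
```

```bash
python3 - <<'E'
from h import *
tool([.4465,-.0035,.125],np.radians(70.73))
E
```

```text
t 36.75 pos [0.4557 0.0177 0.1289] tooly 1.0629 off [-0.0022 -0.023   0.0039] z [ 0.002 -0.002 -1.   ] q6 -1.077
turn -0.1715
```

Emit:
nudge_tcp(
  offsets={"ticks": [[-0.001,-0.012,0,-0.1],[-0.001,-0.01,0,-0.07],[0,0,0,0],[0,0,0,0]]},
)

```text
time: 37.25
tool_pos: [0.449, -0.0011, 0.1277]
tcp_rot: [0.529, 3.095, 0.001]
wrist_force: [0.1, 0.6, -0.1]
width: 0.402
grip_force: 0.0
```

```bash
python3 - <<'E'
from h import *
tool([.4465,-.0035,.125],np.radians(70.73))
E
```

```text
t 37.25 pos [ 0.449  -0.0011  0.1277] tooly 1.2321 off [ 0.0015 -0.0031  0.0027] z [ 0.002  0.    -1.   ] q6 -1.291
turn -0.0023
```

Emit:
nudge_tcp(
  offsets={"ticks": [[0,0,-0.04,0],[0,0,-0.05,0],[0,0,-0.03,0],[0,0,0,0]]},
  aperture=0.7,
)

```text
time: 37.75
tool_pos: [0.4506, -0.0009, 0.2503]
tcp_rot: [0.526, 3.09, 0.002]
wrist_force: [0.1, -0.9, 0.2]
width: 0.7
grip_force: 0.0
```

```bash
python3 - <<'E'
from h import *
im=vision.read_camera("wrist")[:,:,::-1]; cv2.imwrite("pics/w20.png",im)
tool([.42,.25,.25])
E
```

```text
t 37.8 pos [ 0.4492 -0.0009  0.2481] tooly 1.2337 off [ 0.1106  0.2271 -0.002 ] z [ 0.003  0.    -1.   ] q6 -1.292
```

Emit:
nudge_tcp(
  offsets={"ticks": [[0.02,0.055,0,0],[0.02,0.055,0,0],[0.02,0.055,0,0],[0.02,0.055,0,0],[0,0.055,0,0]]},
)

```text
time: 38.42
tool_pos: [0.4616, 0.2865, 0.2445]
tcp_rot: [-0.524, -3.095, 0.003]
wrist_force: [1.2, -0.9, 0.2]
width: 0.699
grip_force: 0.0
```

Emit:
nudge_tcp(
  offsets={"ticks": [[0,0.055,0,0],[0,0.055,0,0],[0,0.055,0,0],[0,0,0,0]]},
)

```text
time: 38.92
tool_pos: [0.5172, 0.4432, 0.2423]
tcp_rot: [-0.522, -3.094, 0.005]
wrist_force: [-1.2, -1.1, 0.4]
width: 0.7
grip_force: 0.0
```

```bash
python3 - <<'E'
from h import *
im=vision.read_camera("top")[:,:,::-1]; cv2.imwrite("pics/top9.png",im); a=cv2.imread("pics/top0.png")
g=np.zeros(im.shape[:2],bool); g[230:255,290:320]=im[230:255,290:320].max(2)<60
ys,xs=np.nonzero(g); print("grip",ray("top",[xs.mean(),ys.mean()],.158),len(xs))
d=cv2.morphologyEx((cv2.absdiff(im,a).max(2)>30).astype(np.uint8),cv2.MORPH_OPEN,np.ones((2,2)))
n,l,st,c=cv2.connectedComponentsWithStats(d)
print([st[k].tolist() for k in range(1,n) if st[k][4]>6])
E
```

```text
grip [[ 0.44667484 -0.00485039  0.158     ]] 14
[[181, 170, 39, 37, 801], [0, 172, 93, 54, 3012], [420, 191, 34, 33, 777], [294, 211, 19, 30, 287], [312, 219, 18, 27, 274], [0, 265, 7, 30, 169], [0, 334, 30, 66, 1039]]
```

The top view differs from the start only at the filter and cover spots, the bay and the arm. The grip post is back at its on position, so I'm handing in.

```bash
python3 -c "
from workcell import bot, vision, workorder, probe_bus
print(workorder.finish_job())"
```

```text
the job is handed in; nothing more can be done
None
```

The job is handed in at about 39 s: filter and cover seated flat (touch-checked at 75 and 95 mm), handle back on, bystanders unmoved; the filter wedged at about 7° on the way in and settled its last few mm when released, and I viewed 13 pictures, over the limit of 10.

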